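# Load a metal sample bar under the sprung arm of an analyser stand

### The job

The dark square sample bar on the prep mat lies on one side: roll it over on the mat so that its bright ground face is underneath (yellow stripe on top). Then lay it on the analyser stand and slide it endways under the sprung roller arm, so that the bar's nose lifts the arm, until it is fully home against the red stop, flat and square between the brass guides with the roller bearing down on it, and let go. Do not disturb the metal discs, the copper bar or the brush lying around.

Things in the scene. Friction and masses are not known exactly. Their poses are not given: they have to be found in the camera images.
- bar_center (a point): centre of the loose dark grey aluminium bar, 150 mm long, 40 x 40 mm square, about 0.6 kg. x runs along its length (ends alike), y points out of the bright ground face; the opposite face has a yellow stripe. It starts on the mat, bright face to one side, z up. A fingertip pushing high on the striped face and following an arc about the far bottom edge rolls it over that edge
- bar: the same sample bar; origin at the middle of the face that starts underneath, 20 mm from the centre; same axes
- mat: fixed blue-grey rubber prep mat, 240 x 240 x 4 mm, origin at the centre of its underside on the bench; it grips well (friction about 1)
- seat (a point): point on the fixed stand's plate (30 mm above the bench) below the bar's centre when fully home; z up, x = slide-in direction. Plate 110 mm wide, x -100 to +170 mm. Red stop face at x +75, 25 high. Brass guides 14 high, 45 apart from x +35 to +75, flaring to 52 apart at x +15; nothing before that. Blue pivot posts at x +113 to +160, 66 high (mm, heights above the plate)
- holddown (a joint): angle of the sprung hold-down arm about a level axis along the stand's y, at seat x +125 mm, 51 mm above the plate; 0 = down on its rest, grows as its free end lifts, at most 0.8; about 0.12 with the bar under it. Its spring presses with about 4 N at the roller when down, 6 N on the bar; pushing the bar's nose under it takes about 10 N
- roller: centre of the free-turning black roller (40 mm diameter, 30 mm wide) at the arm's free end: arm down, it is at seat x +50 mm, 51 mm above the plate, its underside 31 mm above the plate. The 40 mm high bar lifts it about 9 mm; the roller's top is then about 80 mm above the plate
- puck_brass: brass disc, 48 mm across, 25 mm tall, loose bystander, origin at its underside's centre: leave it alone
- puck_steel: silver disc, 48 mm across, 25 mm tall, loose bystander, origin at its underside's centre: leave it alone
- copper_bar: plain copper bar, 100 x 30 x 30 mm (length along its x), loose bystander, origin at its underside's centre: leave it alone
- brush: hand brush lying flat, length along its x, loose bystander, origin at its underside's centre: leave it alone
There are look-alikes about, which are no part of the job. Leave any green or pink look-alike of the bar alone.

How it is judged:
By the outcome, as a careful person would: the job done as asked, in the order asked, and still so for the second after the job is handed in, with the robot touching nothing.
It also fails if it takes over 67 s, if anything falls off the work surface, if the arm or the gripper's body presses on something with over 40 N, if the wrist force passes 120 N, or if a joint passes its speed limit or range.

### The arm

A 6-joint arm with a two-finger parallel gripper is mounted at the origin on the work surface. World frame = base frame: x ahead of the robot, y to its left, z up, the work surface at z = 0. Lengths are in m, angles in degrees, forces in N, time in s.
With the tool pointing down it reaches from about 0.35 to 0.875 m from the base axis. Payload 4.2 kg.
Tool frame: the origin (TCP) lies on the centre line of the jaws, within the pads' length; the fingertips stand tip_reach ahead of it and the grasp point (between the pads) is the TCP (tip_reach is the distance from the TCP to the fingertips, in m); z points along the fingers, y is the line along which they close (so a half turn about z gives the same grasp; the last joint's range is limited). The gripper opens to 87 mm and grips with 3 to 60 N. Pads are 19 mm wide; open, the fingers measure 117 mm over their backs; the gripper's body (75 mm by 190 mm) begins 51 mm behind the grasp point.
Start: joints at [84.546, 22.042, 0.453, 0, -68.411, -14.817], TCP at [0.217, 0.586, 0.242] pointing down, gripper open.
Joint ranges: [-179.83, 179.83], [-69.29, 118.12], [-61.27, 80.66], [-181.25, 117.63], [-171.15, -9.14], [-177.46, 177.46]. Speed limits (degrees/s): [159.86, 159.86, 180, 180, 180, 180].

### API

Orientations are given as a 3x3 rotation matrix whose columns are the frame's x, y, z axes.
In Python, from station import sense, capture, finish_job, tip_reach gives the robot as it stands.
- The arm moves only by the tool arm_command, never from a script. Its argument "deltas" is a list of rows, each a list of 7 numbers: the turn, a rotation vector about the tool's x, y, z in rad, then the shift along the tool's x, y, z in cm, then the closure, from -1 (fully open) to 1 (shut), so that 0 is half open. In form: [[rx, ry, rz, dx, dy, dz, hand], ...]. A call has 1 to 8 rows; each row is the pose to reach, as a shift and turn from the pose commanded when the call began, along the tool's axes at that moment; what a row does not reach only later rows make up. A row lasts 1/12 s, in which the tool goes at most 41.7 mm and 7.16 degrees, less where a joint would pass 70% of its speed; a pose out of reach is approached as far as the arm can. A call with a gripper value outside its range is refused whole. The fingers move at their own pace and stop on an object; the grip force is fixed at half the most. Time passes only in rows, so rows that repeat a pose let the fingers close. It gives the time, the measured TCP pose, the force, the opening and the grip force at its end, in the units of the state.
- sense(): the state, without advancing time (a new reading comes with each control period).
- capture(name): name is "scene" or "top" or "wrist"; returns a dict with "pixels" (400x640x3 uint8, blue, green, red), "fovy" (degrees; the focal length in pixels is half the picture's height over the tangent of half this angle, whatever the lens; pixels are square), "cx", "cy" (the principal point, pixels), "rvec" (rotation vector, rad) and "tvec" (3), from world to camera coordinates, as OpenCV has them. Camera axes: x right, y down, z forward; pixel columns grow to the right and rows downward; lengths in m; the calibration is good to about 2 mm. The wrist camera is an equidistant fisheye: a pixel r from the principal point sees the ray r / f radians off the axis. A picture is of the moment at which its call begins. There is no depth.
- finish_job(): hands the job in; it is judged then, once.
The state is a dict: "time_s": time; "joints": joint angles; "joint_velocities": joint speeds; "effort": joint torques, N m; "tcp_pos": TCP position; "ee_rot": TCP orientation; "wrist_force": force on the tool from outside, world axes, zero at the start; "moment": the same for the moment, N m; "gripper_width": opening from 0.0 (shut) to 1.0 (fully open); "gripper_force": force on a finger pad.
Only numpy, scipy, OpenCV 4.12 (cv2) and the standard library are available. Lean on these libraries where they do the work, as an engineer would, in place of code of your own. Each camera call takes 0.05 s, during which the arm holds its last target. There are 200 camera calls.

## Working session

There is one attempt and no reset: what is moved stays moved. The work goes in short steps, Python scripts to look and compute and a tool call to move; the robot and the scene stay as the last step left them, time stands still between calls to the robot, and variables do not carry over. Pictures are saved under pics/ and viewed, at most 10 in all, crops included, and the job is handed in when it is done.

Besides the shell and the picture viewer there is one more tool, called after "Emit:" in YAML: its name, and indented under it one key for each argument. arm_command: Moves the arm, as the interface text tells. Its arguments: {"type":"object","properties":{"deltas":{"type":"array"}},"required":["deltas"]}

```bash
mkdir -p pics
cat > h.py <<'E'
import numpy as np, cv2, json
from station import sense, capture, finish_job, tip_reach
def cam(n, save=None):
    c=capture(n); c['pixels']=np.array(c['pixels'],dtype=np.uint8); c['name']=n
    if save: cv2.imwrite('pics/'+save,c['pixels'])
    return c
def rays(c,uv):
    uv=np.atleast_2d(np.array(uv,float)); f=200/np.tan(np.radians(c['fovy'])/2)
    d=uv-[c['cx'],c['cy']]
    if c['name']=='wrist':
        r=np.linalg.norm(d,axis=1,keepdims=True); t=r/f
        v=np.hstack([d/np.maximum(r,1e-9)*np.sin(t),np.cos(t)])
    else: v=np.hstack([d/f,np.ones((len(d),1))])
    R=cv2.Rodrigues(np.array(c['rvec'],float))[0]; t=np.array(c['tvec'],float).ravel()
    return -R.T@t, v@R
def onz(c,uv,z):
    o,d=rays(c,uv); return o+d*((z-o[2])/d[:,2:3])
def st():
    s=sense(); print(s['time_s'],np.round(s['tcp_pos'],4),np.round(s['joints'],1),'F',np.round(s['wrist_force'],1),'w',s['gripper_width'],s['gripper_force']); print(np.round(s['ee_rot'],4).tolist())
    return s
E
python3 - <<'E'
from h import *
print(tip_reach); st()
a=cam('scene','s0.png'); b=cam('top','t0.png')
for c in(a,b): print(c['fovy'],c['cx'],c['cy'],rays(c,[[c['cx'],c['cy']]]))
E
```

```text
0.019
0.0 [0.2163 0.5858 0.2405] [ 84.5  22.1   0.4  -0.  -68.4 -14.8] F [ 0.4 -0.5  0.8] w 0.9996796697493179 0.0
[[0.938, -0.3467, -0.0007], [-0.3467, -0.938, -0.0021], [0.0001, 0.0022, -1.0]]
44.2551979932997 315.7748894548646 203.815160187951 (array([ 1.09551439, -0.279188  ,  1.19564052]), array([[-0.4672485 ,  0.21167012, -0.85841401]]))
56.47496155398767 315.50587890335356 194.65409045966487 (array([0.334833  , 0.00265215, 1.22046434]), array([[ 0.15646517, -0.01352268, -0.9875909 ]]))
```

View pics/t0.png

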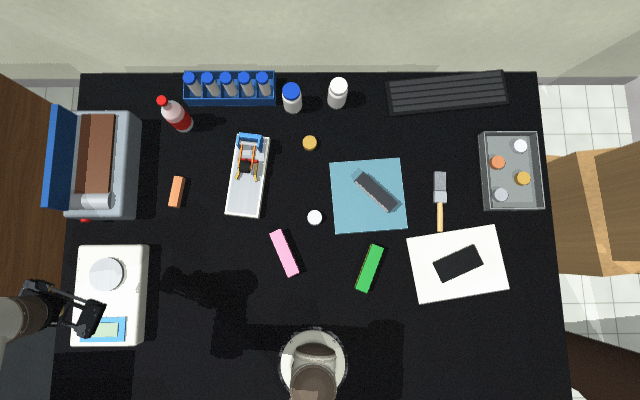

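View pics/s0.png

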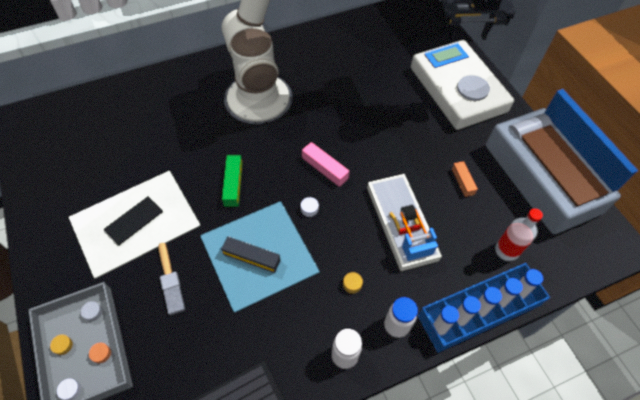

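Top: the bar is on the mat at about (376,192), and the stand's plate spans about (227..270,135..217) with its posts at the top. Scene: the yellow stripe faces the scene camera at (250,262), i.e. +x/-y, so the bar rolls toward -x/+y.

Run:
```python
from h import *
c=cam('top'); p=c['pixels']; hsv=cv2.cvtColor(p,cv2.COLOR_BGR2HSV)
def big(m,x0,y0,x1,y1):
    k=np.zeros_like(m); k[y0:y1,x0:x1]=m[y0:y1,x0:x1]
    return max(cv2.findContours(k,cv2.RETR_EXTERNAL,cv2.CHAIN_APPROX_NONE)[0],key=cv2.contourArea)
def rep(n,ct,z):
    w=onz(c,ct[:,0,:],z)[:,:2]; r=cv2.minAreaRect((w*1000).astype(np.float32)); print(n,np.round(r[0],1),np.round(r[1],1),round(r[2],1))
mat=cv2.inRange(hsv,(85,60,60),(110,255,255)); ct=big(mat,320,150,415,240); rep('mat',ct,.004)
hull=np.zeros_like(mat); cv2.drawContours(hull,[cv2.convexHull(ct)],0,255,-1); hull=cv2.erode(hull,np.ones((5,5)))
print('hsv bar',hsv[192,376],hsv[186,368],hsv[200,385],'mat',hsv[220,350], [hsv[y,376].tolist() for y in range(178,206,2)])
b=cv2.bitwise_and(hull,cv2.inRange(hsv,(0,0,0),(180,75,255)));rep('bar',big(b,340,165,405,220),.044)
pl=cv2.inRange(hsv,(0,0,150),(180,50,255)); rep('plate',big(pl,215,125,280,225),.03)
for n,lo,hi,bx,z in [('brasspuck',(12,100,60),(35,255,255),(295,130,325,155),.025),('steel',(0,0,120),(180,60,255),(300,205,330,230),.025),('brush',(0,0,60),(180,255,255),(428,165,452,235),.02),('copper',(3,80,60),(20,255,255),(160,170,190,215),.03)]:
    rep(n,big(cv2.inRange(hsv,lo,hi),*bx),z)
cv2.imwrite('pics/c1.png',cv2.resize(p[120:240,215:415],None,fx=4,fy=4,interpolation=cv2.INTER_CUBIC))
```

```text
mat [ 525.3 -186.4] [242.8 240.7] 3.9
hsv bar [105  24  85] [105  24  86] [103  28  83] mat [ 97  81 208] [[96, 84, 201], [96, 80, 150], [96, 81, 139], [100, 36, 85], [104, 34, 83], [105, 34, 89], [107, 27, 85], [105, 24, 85], [103, 27, 86], [106, 32, 89], [101, 24, 85], [80, 9, 171], [92, 24, 179], [96, 85, 202]]
bar [ 528.5 -204.5] [149.8  51.8] 45.3
plate [590.9 209.5] [109.5 269.8] 82.7
brasspuck [700.   6.] [46.6 51.6] 89.6
steel [451.5  -8.1] [45.1 45.2] 89.4
brush [ 496.9 -413.4] [ 75.  207.7] 89.4
copper [538.5 436.1] [ 40.5 103.3] 80.8
```

View pics/c1.png

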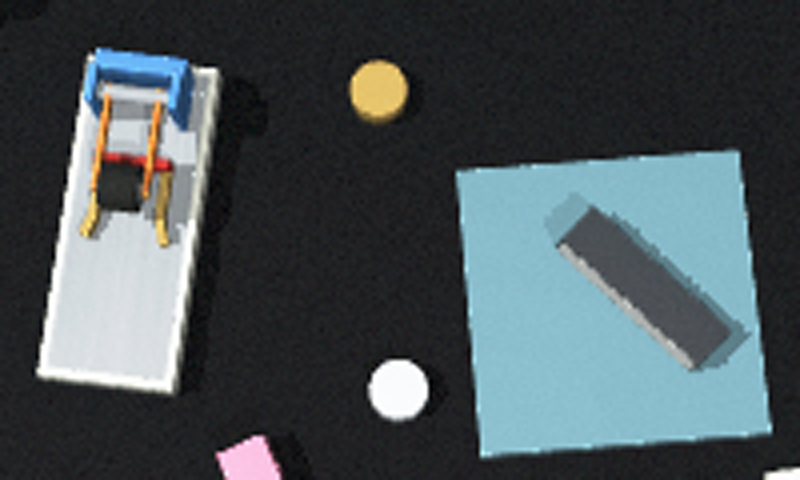

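Run:
```python
from h import *
c=cam('top'); p=c['pixels']; hsv=cv2.cvtColor(p,cv2.COLOR_BGR2HSV)
m=cv2.inRange(hsv,(0,0,0),(180,60,125)); k=np.zeros_like(m); k[166:218,345:402]=m[166:218,345:402]
ct=max(cv2.findContours(k,cv2.RETR_EXTERNAL,cv2.CHAIN_APPROX_NONE)[0],key=cv2.contourArea)
w=onz(c,ct[:,0,:].astype(float),.044)[:,:2]; r=cv2.minAreaRect((w*1000).astype(np.float32)); print(r)
from math import *
R=np.array(sense()['ee_rot']); 
print('tool x yaw',degrees(atan2(R[1,0],R[0,0])))
```

```text
((531.7791748046875, -207.47789001464844), (148.51321411132812, 41.81620788574219), 45.288490295410156)
tool x yaw -20.274746249914497
```

```bash
cat >> h.py <<'E'
def go(xyz,yaw,s=None):
    from scipy.spatial.transform import Rotation as Ro
    s=s or sense(); R=np.array(s['ee_rot']); a=np.radians(yaw)
    T=np.array([[np.cos(a),np.sin(a),0],[np.sin(a),-np.cos(a),0],[0,0,-1]])
    rv=Ro.from_matrix(R.T@T).as_rotvec(); d=R.T@(np.array(xyz)-s['tcp_pos'])*100
    print('delta',np.round(rv,3),np.round(d,2),'rows',np.linalg.norm(d)/4.17,np.degrees(np.linalg.norm(rv))/7.16)
BC=np.array([.532,-.2075]); U=np.array([np.cos(np.radians(135.3)),np.sin(np.radians(135.3))])
E
python3 - <<'E'
from h import *
p=BC-.06*U; print(p); go([*p,.24],-44.7); go([.42,.15,.24],-32)
E
```

```text
[ 0.57464797 -0.24970368]
delta [ 0.001 -0.     0.426] [62.56 65.98  0.18] rows 21.804102200596834 3.4113641901273453
delta [ 0.001 -0.     0.205] [34.2  33.84  0.14] rows 11.538917820642105 1.6376394946681518
```

Emit:
arm_command:
  deltas:
    - [0, 0, 0.05, 2.8, 2.9, 0, -1]
    - [0, 0, 0.1, 5.6, 5.9, 0, -1]
    - [0, 0, 0.15, 8.4, 8.8, 0, -1]
    - [0, 0, 0.2, 11.2, 11.8, 0, -1]
    - [0, 0, 0.25, 14, 14.7, 0, -1]
    - [0, 0, 0.3, 16.8, 17.6, 0, -1]
    - [0, 0, 0.35, 19.6, 20.6, 0, -1]
    - [0, 0, 0.42, 22.4, 23.6, 0, -1]

```text
time_s: 0.87
tcp_pos: [0.345, 0.2853, 0.2416]
ee_rot: [[0.714, -0.7, 0.0], [-0.7, -0.714, 0.0], [-0.0, -0.0, -1.0]]
wrist_force: [1.3, 0.3, 0.2]
gripper_width: 1.0
gripper_force: 0.0
```

Run:
```python
from h import *
st(); go([*(BC-.06*U),.24],-44.7)
```

```text
0.8667 [0.345  0.2853 0.2416] [ 60.5   4.5 -23.   -0.  -62.5 -15. ] F [1.3 0.3 0.2] w 1.0000790174473673 0.0
[[0.7138, -0.7003, 0.0001], [-0.7003, -0.7138, 0.0002], [-0.0001, -0.0003, -1.0]]
delta [-0.     0.     0.004] [53.86 22.11  0.15] rows 13.961452297231776 0.03444025532013547
```

Emit:
arm_command:
  deltas:
    - [0, 0, 0, 3.8, 1.6, 0, -1]
    - [0, 0, 0, 7.6, 3.2, 0, -1]
    - [0, 0, 0, 11.4, 4.8, 0, -1]
    - [0, 0, 0, 15.2, 6.4, 0, -1]
    - [0, 0, 0, 19, 8, 0, -1]
    - [0, 0, 0, 22.8, 9.6, 0, -1]
    - [0, 0, 0, 26.6, 11.2, 0, -1]
    - [0, 0, 0, 30.4, 12.8, 0, -1]

```text
time_s: 1.53
tcp_pos: [0.4731, -0.0188, 0.2418]
ee_rot: [[0.715, -0.699, 0.001], [-0.699, -0.715, 0.0], [0.0, -0.001, -1.0]]
wrist_force: [1.1, 0.7, -0.0]
gripper_width: 1.005
gripper_force: 0.0
```

Emit:
arm_command:
  deltas:
    - [0, 0, 0, 3.8, 1.5, 0, -1]
    - [0, 0, 0, 7.6, 3.0, 0, -1]
    - [0, 0, 0, 11.4, 4.6, 0, -1]
    - [0, 0, 0, 15.2, 6.2, 0, -1]
    - [0, 0, 0, 19, 7.7, 0, -1]
    - [0, 0, 0, 22.0, 8.8, 0, -1]
    - [0, 0, 0, 23.4, 9.3, 0, -1]
    - [0, 0, 0, 23.4, 9.3, 0, -1]

```text
time_s: 2.2
tcp_pos: [0.5759, -0.2498, 0.24]
ee_rot: [[0.712, -0.702, -0.001], [-0.702, -0.712, -0.0], [-0.001, 0.001, -1.0]]
wrist_force: [1.5, -0.3, 0.4]
gripper_width: 1.0
gripper_force: 0.0
```

Run:
```python
from h import *
st(); go([*(BC-.06*U),.24],-44.7)
c=cam('wrist','w1.png'); print(c['fovy'],c['cx'],c['cy'],rays(c,[c['cx'],c['cy']]))
```

```text
2.2 [ 0.5759 -0.2498  0.24  ] [ -8.7  22.4   0.8   0.  -68.5  54.1] F [ 1.5 -0.3  0.4] w 0.9998884617155595 0.0
[[0.7125, -0.7017, -0.0015], [-0.7017, -0.7125, -0.0002], [-0.0009, 0.0012, -1.0]]
delta [0.001 0.001 0.002] [-0.1   0.08  0.  ] rows 0.02938174256188655 0.022553494497567404
65.70646984690485 321.3271826123214 200.66473635507504 (array([ 0.62949548, -0.30216252,  0.38375329]), array([[-0.19549097,  0.19132037, -0.96186267]]))
```

View pics/w1.png

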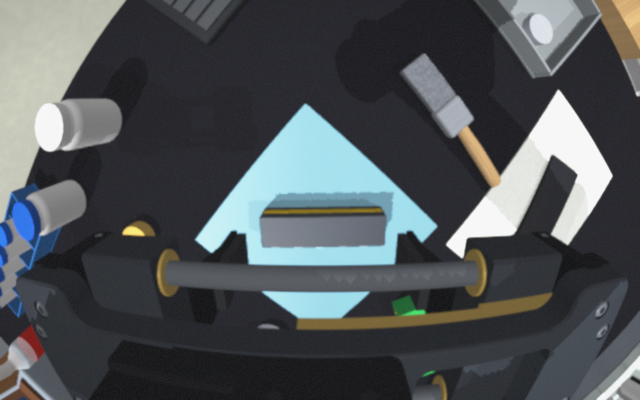

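Wrist: the bar at (323,227) is parallel to the jaw line, its yellow stripe at (323,211) on the tool +x side. Refine the position from here.

```bash
cat >> h.py <<'E'
def bartop(c,z=.044,box=(240,195,410,255),lo=(0,0,0),hi=(180,75,190)):
    hsv=cv2.cvtColor(c['pixels'],cv2.COLOR_BGR2HSV); m=cv2.inRange(hsv,lo,hi); k=np.zeros_like(m); x0,y0,x1,y1=box
    k[y0:y1,x0:x1]=m[y0:y1,x0:x1]; k=cv2.morphologyEx(k,cv2.MORPH_OPEN,np.ones((3,3)))
    ct=max(cv2.findContours(k,cv2.RETR_EXTERNAL,cv2.CHAIN_APPROX_NONE)[0],key=cv2.contourArea)
    w=onz(c,ct[:,0,:],z)[:,:2]; r=cv2.minAreaRect((w*1000).astype(np.float32)); print(r, cv2.boundingRect(ct)); return r
E
python3 - <<'E'
from h import *
c=cam('wrist'); hsv=cv2.cvtColor(c['pixels'],cv2.COLOR_BGR2HSV)
print([(y,hsv[y,323].tolist()) for y in range(190,252,3)])
bartop(c)
E
```

```text
[(190, [97, 87, 224]), (193, [99, 90, 179]), (196, [99, 90, 176]), (199, [99, 89, 154]), (202, [98, 90, 151]), (205, [100, 73, 105]), (208, [23, 175, 118]), (211, [23, 132, 95]), (214, [107, 25, 70]), (217, [107, 27, 130]), (220, [110, 29, 132]), (223, [108, 33, 132]), (226, [108, 32, 134]), (229, [108, 33, 133]), (232, [108, 29, 132]), (235, [107, 31, 133]), (238, [105, 27, 131]), (241, [108, 29, 132]), (244, [106, 26, 148]), (247, [96, 78, 236]), (250, [96, 79, 238])]
((533.4169311523438, -210.17727661132812), (148.9712371826172, 42.21257019042969), 46.20463180541992) (260, 211, 127, 35)
```

Emit:
arm_command:
  deltas:
    - [0, 0, 0, 0, 0, 3.5, -1]
    - [0, 0, 0, 0, 0, 7, -1]
    - [0, 0, 0, 0, 0, 10.5, -1]
    - [0, 0, 0, 0, 0, 14, -1]
    - [0, 0, 0, 0, 0, 17, -1]
    - [0, 0, 0, 0, 0, 18.4, -1]
    - [0, 0, 0, -0.5, 0, 18.4, -1]
    - [0, 0, 0, -1.3, 0, 18.4, -1]

```text
time_s: 2.97
tcp_pos: [0.5658, -0.2367, 0.0576]
ee_rot: [[0.716, -0.698, -0.001], [-0.698, -0.716, -0.0], [-0.0, 0.001, -1.0]]
wrist_force: [0.8, 0.4, 1.0]
gripper_width: 1.007
gripper_force: 0.0
```

Run:
```python
from h import *
s=st(); print('u',(np.array(s['tcp_pos'])[:2]-[.5323,-.2085])@U)
```

```text
2.9667 [ 0.5658 -0.2367  0.0576] [ -7.6  31.3 -13.6   0.  -45.1  53.3] F [0.8 0.4 1. ] w 1.006693536695494 0.0
[[0.7162, -0.6979, -0.0007], [-0.6979, -0.7162, -0.0002], [-0.0003, 0.0006, -1.0]]
u -0.0435964648451623
```

Emit:
arm_command:
  deltas:
    - [0, 0, 0, -0.5, 0, 0.15, -1]
    - [0, 0, 0, -0.9, 0, 0.15, -1]
    - [0, 0, 0, -1.3, 0, 0.15, -1]
    - [0, 0, 0, -1.55, 0, 0.15, -1]
    - [0, 0, 0, -1.55, 0, 0.15, -1]

```text
time_s: 3.38
tcp_pos: [0.5564, -0.2273, 0.058]
ee_rot: [[0.716, -0.698, 0.005], [-0.698, -0.716, -0.002], [0.005, -0.002, -1.0]]
wrist_force: [2.7, -2.4, 1.0]
gripper_width: 0.997
gripper_force: 1.9
```

Run:
```python
from h import *
s=st(); print('u',(np.array(s['tcp_pos'])[:2]-[.5323,-.2085])@U)
c=cam('wrist','w2.png'); cv2.imwrite('pics/w2.png',c['pixels'][150:330,150:500])
```

```text
3.3833 [ 0.5564 -0.2273  0.058 ] [ -6.8  30.2 -15.7   0.1 -43.7  52.5] F [ 2.7 -2.4  1. ] w 0.997423347431037 1.8645251845009625
[[0.7164, -0.6977, 0.0049], [-0.6977, -0.7164, -0.0019], [0.0048, -0.0021, -1.0]]
u -0.03035823006776997
```

View pics/w2.png

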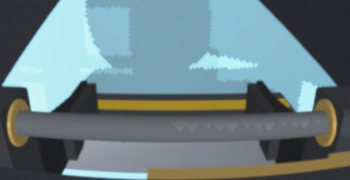

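Emit:
arm_command:
  deltas:
    - [0, 0, 0, -0.32, 0, -0.25, -1]
    - [0, 0, 0, -0.67, 0, -0.55, -1]
    - [0, 0, 0, -1.04, 0, -0.83, -1]
    - [0, 0, 0, -1.44, 0, -1.06, -1]
    - [0, 0, 0, -1.85, 0, -1.26, -1]
    - [0, 0, 0, -2.3, 0, -1.43, -1]
    - [0, 0, 0, -2.75, 0, -1.56, -1]
    - [0, 0, 0, -3.2, 0, -1.65, -1]

```text
time_s: 4.1
tcp_pos: [0.5329, -0.2045, 0.0743]
ee_rot: [[0.715, -0.699, 0.003], [-0.699, -0.715, -0.001], [0.003, -0.002, -1.0]]
wrist_force: [1.2, -0.7, 6.4]
gripper_width: 1.003
gripper_force: 2.3
```

Run:
```python
from h import *
s=st(); print('u',(np.array(s['tcp_pos'])[:2]-[.5323,-.2085])@U)
c=cam('scene','s3.png'); cv2.imwrite('pics/s3.png',cv2.resize(c['pixels'][190:320,180:340],None,fx=4,fy=4))
```

```text
4.1 [ 0.5329 -0.2045  0.0743] [ -4.7  26.7 -19.3   0.  -43.8  50.4] F [ 1.2 -0.7  6.4] w 1.0025035523267551 2.2852106160280528
[[0.7153, -0.6988, 0.0029], [-0.6988, -0.7153, -0.0007], [0.0025, -0.0015, -1.0]]
u 0.0023521983726144625
```

View pics/s3.png

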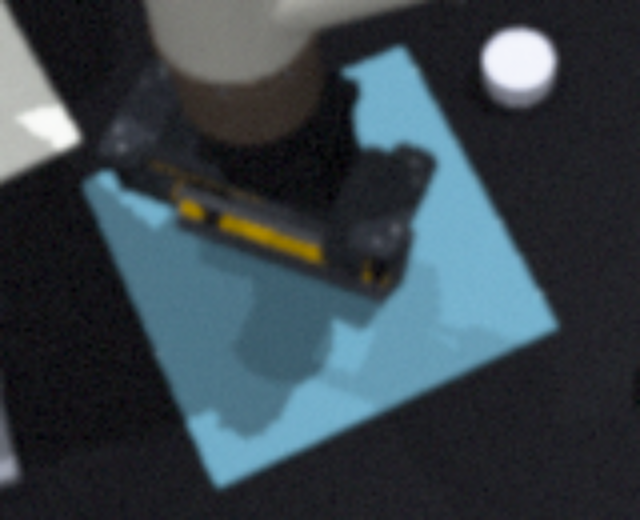

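The bar is tipping on its far edge, stripe turning up; continue the arc.

Emit:
arm_command:
  deltas:
    - [0, 0, 0, -0.45, 0, -0.04, -1]
    - [0, 0, 0, -0.9, 0, -0.06, -1]
    - [0, 0, 0, -1.4, 0, -0.05, -1]
    - [0, 0, 0, -1.85, 0, 0.0, -1]
    - [0, 0, 0, -2.3, 0, 0.1, -1]
    - [0, 0, 0, -2.75, 0, 0.2, -1]
    - [0, 0, 0, -2.75, 0, -0.5, -1]
    - [0, 0, 0, -2.75, 0, -2, -1]

```text
time_s: 4.82
tcp_pos: [0.5106, -0.1848, 0.0912]
ee_rot: [[0.715, -0.699, -0.005], [-0.699, -0.715, 0.001], [-0.004, 0.003, -1.0]]
wrist_force: [0.5, -0.6, -0.2]
gripper_width: 0.999
gripper_force: 0.0
```

Emit:
arm_command:
  deltas:
    - [0, 0, 0, 1.2, 0, -3, -1]
    - [0, 0, 0, 2.5, 0, -6, -1]
    - [0, 0, 0, 3.5, 0, -9, -1]
    - [0, 0, 0, 4.5, 0, -12, -1]
    - [0, 0, 0, 4.5, 0, -14, -1]
    - [0, 0, 0, 4.5, 0, -14.5, -1]
    - [0, 0, 0, 4.5, 0, -14.5, -1]

```text
time_s: 5.4
tcp_pos: [0.5451, -0.2168, 0.2396]
ee_rot: [[0.715, -0.699, 0.004], [-0.699, -0.715, -0.0], [0.003, -0.003, -1.0]]
wrist_force: [0.2, 0.6, -0.8]
gripper_width: 1.003
gripper_force: 0.0
```

Run:
```python
from h import *
s=st()
c=cam('wrist','w4.png'); cv2.imwrite('pics/w4.png',c['pixels'][100:380,120:540])
```

```text
5.4 [ 0.5451 -0.2168  0.2396] [ -5.9  18.3  -5.5  -0.  -66.   51.5] F [ 0.2  0.6 -0.8] w 1.002818163198521 0.0
[[0.7151, -0.699, 0.0041], [-0.699, -0.7152, -0.0004], [0.0032, -0.0026, -1.0]]
```

View pics/w4.png

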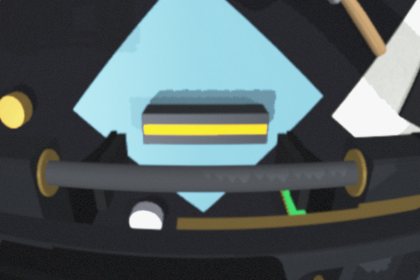

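The roll worked: the yellow stripe is on top, at full-image (325,229). Measure it for the grasp, and re-measure the stand from the top.

Run:
```python
from h import *
for n,b in (('wrist',(240,195,420,255)),('top',(330,160,410,235))):
    r=bartop(cam(n),.044,b,(20,110,80),(38,255,255))
C=np.array([.499,-.175])
```

```text
((502.9479064941406, -180.98081970214844), (145.80413818359375, 12.966516494750977), 45.57380676269531) (263, 223, 124, 11)
((488.4394226074219, -195.4307403564453), (103.1012954711914, 13.734232902526855), 45.85835266113281) (361, 193, 25, 23)
```

Run:
```python
from h import *
go([.4765,-.208,.16],45.6)
```

```text
delta [-1.00e-03  4.00e-03 -1.57e+00] [-5.34  4.07  7.61] rows 2.4324184736676773 12.561864912786088
```

Emit:
arm_command:
  deltas:
    - [0, 0, -0.12, -0.7, 0.5, 0.5, -1]
    - [0, 0, -0.24, -1.4, 1.0, 1.5, -1]
    - [0, 0, -0.36, -2.1, 1.5, 2.5, -1]
    - [0, 0, -0.48, -2.8, 2, 3.5, -1]
    - [0, 0, -0.6, -3.5, 2.5, 4.5, -1]
    - [0, 0, -0.72, -4.2, 3, 5.5, -1]
    - [0, 0, -0.84, -5, 3.5, 6.5, -1]
    - [0, 0, -0.96, -5.34, 4.07, 7.6, -1]

```text
time_s: 6.22
tcp_pos: [0.4759, -0.2078, 0.1596]
ee_rot: [[0.982, 0.191, -0.004], [0.191, -0.982, 0.001], [-0.003, -0.001, -1.0]]
wrist_force: [-0.2, -0.8, -0.2]
gripper_width: 1.006
gripper_force: 0.0
```

Emit:
arm_command:
  deltas:
    - [0, 0, -0.12, 0, 0, 0, -1]
    - [0, 0, -0.24, 0, 0, 0, -1]
    - [0, 0, -0.36, 0, 0, 0, -1]
    - [0, 0, -0.48, 0, 0, 0, -1]
    - [0, 0, -0.58, 0, 0, 0, -1]
    - [0, 0, -0.61, 0, 0, 0, -1]
    - [0, 0, -0.61, 0, 0, 0, -1]

```text
time_s: 6.8
tcp_pos: [0.4767, -0.2082, 0.1599]
ee_rot: [[0.699, 0.715, -0.004], [0.715, -0.699, 0.001], [-0.002, -0.003, -1.0]]
wrist_force: [-0.6, -0.4, 0.4]
gripper_width: 1.005
gripper_force: 0.0
```

Run:
```python
from h import *
st(); go([.4765,-.208,.03],45.6)
c=cam('wrist'); hsv=cv2.cvtColor(c['pixels'],cv2.COLOR_BGR2HSV)
bartop(c,.044,(200,60,440,330),(20,110,80),(38,255,255))
```

```text
6.8 [ 0.4767 -0.2082  0.1599] [ -5.7  16.5 -20.7  -0.  -53.  141.4] F [-0.6 -0.4  0.4] w 1.0045705239258584 0.0
[[0.6991, 0.715, -0.0036], [0.715, -0.6991, 0.0006], [-0.0021, -0.003, -1.0]]
delta [-0.003  0.002  0.001] [3.000e-02 1.000e-02 1.299e+01] rows 3.1157601792501675 0.03003513588018533
((503.24444580078125, -180.47044372558594), (145.3175048828125, 13.350699424743652), 45.93010711669922) (314, 72, 16, 167)
```

Aligned. Lower and grip.

Emit:
arm_command:
  deltas:
    - [0, 0, 0, 0, 0, 3, -1]
    - [0, 0, 0, 0, 0, 6, -1]
    - [0, 0, 0, 0, 0, 9, -1]
    - [0, 0, 0, 0, 0, 11.5, -1]
    - [0, 0, 0, 0, 0, 12.8, -1]
    - [0, 0, 0, 0, 0, 12.9, -1]
    - [0, 0, 0, 0, 0, 12.9, 0.3]
    - [0, 0, 0, 0, 0, 12.9, 1]

```text
time_s: 7.52
tcp_pos: [0.4784, -0.2086, 0.0331]
ee_rot: [[0.699, 0.715, 0.001], [0.715, -0.699, -0.0], [0.0, 0.001, -1.0]]
wrist_force: [-0.8, 0.8, 0.5]
gripper_width: 0.921
gripper_force: 0.0
```

Emit:
arm_command:
  deltas:
    - [0, 0, 0, 0, 0, 0, 1]
    - [0, 0, 0, 0, 0, 0, 1]
    - [0, 0, 0, 0, 0, 0, 1]
    - [0, 0, 0, 0, 0, 0, 1]
    - [0, 0, 0, 0, 0, 0, 1]
    - [0, 0, 0, 0, 0, 0, 1]

```text
time_s: 8.02
tcp_pos: [0.4777, -0.2085, 0.0328]
ee_rot: [[0.7, 0.715, 0.0], [0.715, -0.7, 0.0], [0.0, -0.0, -1.0]]
wrist_force: [-1.9, 4.6, 5.2]
gripper_width: 0.475
gripper_force: 3.6
```

Run:
```python
from h import *
st()
```

```text
8.0167 [ 0.4777 -0.2085  0.0328] [ -5.7  26.7 -28.2  -0.  -35.1 141.3] F [-1.9  4.6  5.2] w 0.47540202105817886 3.6356927768792957
[[0.6996, 0.7146, 0.0], [0.7146, -0.6996, 0.0001], [0.0001, -0.0001, -1.0]]
```

Emit:
arm_command:
  deltas:
    - [0, 0, 0, 0, 0, 0, 1]
    - [0, 0, 0, 0, 0, 0, 1]
    - [0, 0, 0, 0, 0, -0.3, 1]
    - [0, 0, 0, 0, 0, -1, 1]
    - [0, 0, 0, 0, 0, -2.5, 1]
    - [0, 0, 0, 0, 0, -4.5, 1]
    - [0, 0, 0, 0, 0, -7, 1]
    - [0, 0, 0, 0, 0, -9, 1]

```text
time_s: 8.68
tcp_pos: [0.4775, -0.2086, 0.1235]
ee_rot: [[0.7, 0.715, -0.001], [0.715, -0.7, -0.0], [-0.0, -0.0, -1.0]]
wrist_force: [0.6, 0.1, -5.4]
gripper_width: 0.455
gripper_force: 30.0
```

Run:
```python
from h import *
s=st(); c=cam('wrist','w5.png')
bartop(c,s['tcp_pos'][2]+.011,(200,60,440,330),(20,110,80),(38,255,255))
d=np.array([np.cos(np.radians(-7.3)),np.sin(np.radians(-7.3))]); S=np.array([.5562,.2139])
print('via',S-.2*d,'place', S-(.075+.037)*d)
go([*(S-.112*d),.14],-7.3)
```

```text
8.6833 [ 0.4775 -0.2086  0.1235] [ -5.7  19.  -23.3   0.  -47.8 141.3] F [ 0.6  0.1 -5.4] w 0.45521442374619 29.95525347534567
[[0.6996, 0.7145, -0.0006], [0.7145, -0.6996, -0.0], [-0.0005, -0.0004, -1.0]]
((513.4707641601562, -171.15408325195312), (93.84432983398438, 12.531681060791016), 46.021263122558594) (305, 60, 30, 206)
via [0.35782111 0.23931292] place [0.44510782 0.22813124]
delta [ 0.005 -0.007  0.925] [ 28.85 -33.06  -1.36] rows 10.528208149777926 7.398880649712683
```

View pics/w5.png

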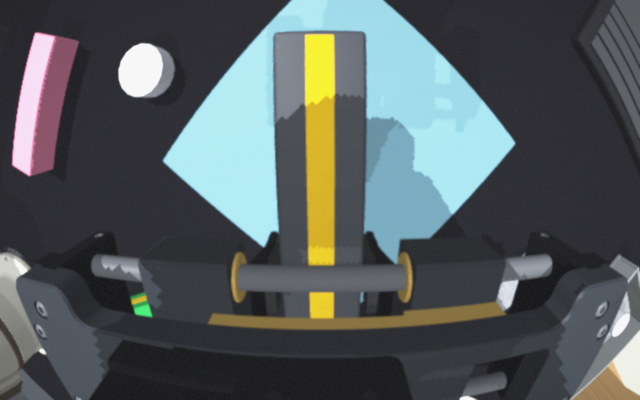

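Bar held level, stripe up, nose end at (320,33). Now carry it to a hover before the stand.

Emit:
arm_command:
  deltas:
    - [0, 0, 0.05, 1.2, -1.4, -0.3, 1]
    - [0, 0, 0.12, 3.6, -4.1, -0.8, 1]
    - [0, 0, 0.2, 6, -6.9, -1.4, 1]
    - [0, 0, 0.28, 8.4, -9.6, -2, 1]
    - [0, 0, 0.36, 10.8, -12.4, -2, 1]
    - [0, 0, 0.44, 13.2, -15.1, -2, 1]
    - [0, 0, 0.52, 15.6, -17.9, -2, 1]
    - [0, 0, 0.6, 18, -20.6, -2, 1]

```text
time_s: 9.4
tcp_pos: [0.455, 0.0655, 0.1416]
ee_rot: [[0.982, 0.19, -0.002], [0.19, -0.982, -0.0], [-0.002, -0.0, -1.0]]
wrist_force: [1.7, -0.6, -6.1]
gripper_width: 0.46
gripper_force: 29.9
```

Run:
```python
from h import *
s=st()
d=np.array([np.cos(np.radians(-7.3)),np.sin(np.radians(-7.3))]); S=np.array([.5562,.2139])
go([*(S-.1177*d),.145],-7.3)
```

```text
9.4 [0.455  0.0655 0.1416] [ 28.5  12.2 -30.   -0.  -47.9  72.5] F [ 1.7 -0.6 -6.1] w 0.45982526623531 29.946988178417087
[[0.9817, 0.1903, -0.0019], [0.1903, -0.9817, -0.0003], [-0.0019, -0.0001, -1.0]]
delta [0.    0.002 0.319] [  1.58 -16.33  -0.34] rows 3.9354470594143436 2.551504908998572
```

Emit:
arm_command:
  deltas:
    - [0, 0, 0.06, 0.3, -3.1, -0.1, 1]
    - [0, 0, 0.12, 0.6, -6.2, -0.2, 1]
    - [0, 0, 0.18, 0.9, -9.3, -0.3, 1]
    - [0, 0, 0.24, 1.2, -12.4, -0.3, 1]
    - [0, 0, 0.3, 1.4, -14.8, -0.3, 1]
    - [0, 0, 0.32, 1.6, -16.3, -0.3, 1]
    - [0, 0, 0.32, 1.6, -16.3, -0.3, 1]
    - [0, 0, 0.32, 1.6, -16.3, -0.3, 1]

```text
time_s: 10.07
tcp_pos: [0.4396, 0.2273, 0.1444]
ee_rot: [[0.992, -0.122, -0.002], [-0.122, -0.992, -0.001], [-0.002, 0.002, -1.0]]
wrist_force: [-0.3, 0.0, -5.4]
gripper_width: 0.457
gripper_force: 30.0
```

Run:
```python
from h import *
s=st(); c=cam('wrist','w6.png')
```

```text
10.0667 [0.4396 0.2273 0.1444] [ 46.2  15.2 -25.2  -0.  -49.7  36.8] F [-0.3  0.  -5.4] w 0.4565528966777764 29.955467856489122
[[0.9925, -0.1224, -0.0021], [-0.1224, -0.9925, -0.0013], [-0.0019, 0.0015, -1.0]]
```

View pics/w6.png

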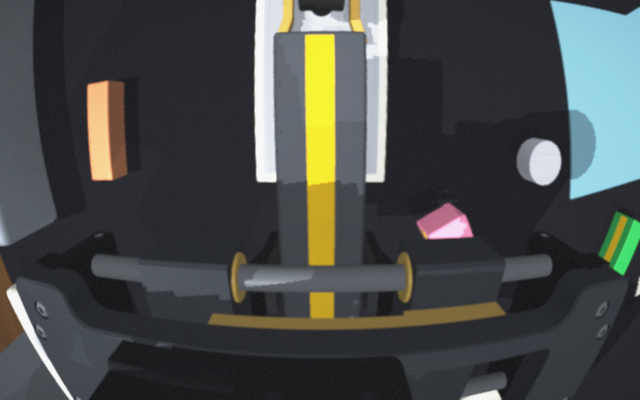

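Wrist: bar is over the stand in line; plate edges at (257,178)/(386,178), guide tips near (283,28)/(358,28), bar nose at (320,33). Quantify the lateral offsets in tool axes.

Run:
```python
from h import *
s=sense(); R=np.array(s['ee_rot']); c=cam('wrist'); p=c['pixels']; hsv=cv2.cvtColor(p,cv2.COLOR_BGR2HSV)
tl=lambda uv,z: np.round(((onz(c,uv,z)-s['tcp_pos'])@R)*1000,1)[:,:2]
for y in (60,110,160):
    v=hsv[y,:,2].astype(int); g=p[y,235:405].astype(int).sum(1)
    br=np.where((hsv[y,235:405,2]>140)&(hsv[y,235:405,1]<70))[0]+235
    ye=np.where(cv2.inRange(hsv[y:y+1,290:350],(20,110,80),(38,255,255))[0])[0]+290
    t=tl([[br.min()-.5,y],[br.max()+.5,y]],.03); q=tl([[ye.min()-.5,y],[ye.max()+.5,y]],s['tcp_pos'][2]+.011)
    print(y,br.min(),br.max(),'plate mid',t.mean(0),'w',t[1,1]-t[0,1],'stripe mid',q.mean(0),q[1,1]-q[0,1])
br=cv2.inRange(hsv,(12,110,90),(30,255,255)); 
for y in (6,12,18,24,28,31):
    for a,b in((265,303),(340,375)):
        i=np.where(br[y,a:b])[0]+a
        if len(i): print('guide',y,i.min(),i.max(),tl([[i.min(),y],[i.max(),y]],.044).tolist())
# near edge of plate, nose
g=np.where((hsv[100:230,265,2]>140))[0]+100; print('plate near edge',g.max(),tl([[265,g.max()+.5],[378,g.max()+.5]],.03).tolist(), 'nose',tl([[320,33]],s['tcp_pos'][2]+.011))
```

```text
60 253 385 plate mid [123.15  -2.  ] w 110.4 stripe mid [98.8  -0.85] 12.7
110 253 385 plate mid [80.3  -2.05] w 110.9 stripe mid [77.1  -0.85] 12.7
160 255 383 plate mid [37.7  -2.15] w 109.9 stripe mid [55.55 -0.45] 12.9
guide 6 282 291 [[165.4, -31.0], [165.1, -23.9]]
guide 6 349 357 [[165.0, 21.8], [165.3, 28.1]]
guide 12 283 291 [[160.0, -30.1], [159.7, -23.8]]
guide 12 349 357 [[159.6, 21.7], [159.9, 28.0]]
guide 18 282 291 [[154.8, -30.9], [154.5, -23.8]]
guide 18 349 357 [[154.4, 21.7], [154.6, 28.0]]
guide 24 280 290 [[149.7, -32.4], [149.3, -24.5]]
guide 24 349 359 [[149.2, 21.6], [149.5, 29.5]]
guide 28 279 289 [[146.2, -33.1], [145.9, -25.2]]
guide 28 351 361 [[145.8, 23.1], [146.1, 31.0]]
guide 31 278 286 [[143.7, -33.9], [143.4, -27.6]]
guide 31 354 361 [[143.3, 25.5], [143.6, 31.0]]
plate near edge 182 [[18.1, -48.7], [17.9, 48.8]] nose [[110.9  -0.6]]
```

Emit:
arm_command:
  deltas:
    - [0, 0, 0, 0, -0.05, 1.5, 1]
    - [0, 0, 0, 0, -0.09, 3.5, 1]
    - [0, 0, 0, 0, -0.09, 5.5, 1]
    - [0, 0, 0, 0, -0.09, 7, 1]
    - [0, 0, 0, 0, -0.09, 7.8, 1]
    - [0, 0, 0, 0, -0.09, 8.2, 1]
    - [0, 0, 0, 0, -0.09, 8.4, 1]
    - [0, 0, 0, 0, -0.09, 8.4, 1]

```text
time_s: 10.83
tcp_pos: [0.441, 0.228, 0.0618]
ee_rot: [[0.992, -0.124, 0.001], [-0.124, -0.992, 0.0], [0.001, -0.0, -1.0]]
wrist_force: [0.8, -0.5, -4.5]
gripper_width: 0.458
gripper_force: 30.0
```

Emit:
arm_command:
  deltas:
    - [0, 0, 0, 0, 0, 0.1, 1]
    - [0, 0, 0, 0, 0, 0.15, 1]
    - [0, 0, 0, 0, 0, 0.15, 1]

```text
time_s: 11.08
tcp_pos: [0.4408, 0.2284, 0.0606]
ee_rot: [[0.992, -0.123, 0.001], [-0.123, -0.992, 0.001], [0.001, -0.001, -1.0]]
wrist_force: [-0.5, -0.4, -5.4]
gripper_width: 0.456
gripper_force: 30.0
```

Emit:
arm_command:
  deltas:
    - [0, 0, 0, 0, 0, 0.1, 1]
    - [0, 0, 0, 0, 0, 0.18, 1]
    - [0, 0, 0, 0, 0, 0.18, 1]
    - [0, 0, 0, 0, 0, 0.18, 1]

```text
time_s: 11.42
tcp_pos: [0.4407, 0.2283, 0.0587]
ee_rot: [[0.992, -0.123, 0.001], [-0.123, -0.992, 0.0], [0.001, -0.001, -1.0]]
wrist_force: [-1.2, -0.2, -0.7]
gripper_width: 0.457
gripper_force: 30.0
```

Emit:
arm_command:
  deltas:
    - [0, 0, 0, 0.5, 0, 0, 1]
    - [0, 0, 0, 1.1, 0, 0, 1]
    - [0, 0, 0, 1.7, 0, 0, 1]
    - [0, 0, 0, 2.3, 0, 0, 1]
    - [0, 0, 0, 2.9, 0, 0, 1]
    - [0, 0, 0, 3.4, 0, 0, 1]
    - [0, 0, 0, 3.8, 0, 0, 1]
    - [0, 0, 0, 4.2, 0, 0, 1]

```text
time_s: 12.08
tcp_pos: [0.4802, 0.2227, 0.0587]
ee_rot: [[0.992, -0.124, -0.005], [-0.124, -0.992, -0.001], [-0.005, 0.002, -1.0]]
wrist_force: [-22.0, 6.7, 16.4]
gripper_width: 0.458
gripper_force: 30.0
```

Emit:
arm_command:
  deltas:
    - [0, 0, 0, 0.4, 0, 0, 1]
    - [0, 0, 0, 0.8, 0, 0, 1]
    - [0, 0, 0, 1.2, 0, 0, 1]
    - [0, 0, 0, 1.6, 0, 0, 1]
    - [0, 0, 0, 2.0, 0, 0, 1]
    - [0, 0, 0, 2.4, 0, 0, 1]
    - [0, 0, 0, 2.7, 0, 0, 1]
    - [0, 0, 0, 3.0, 0, 0, 1]

```text
time_s: 12.75
tcp_pos: [0.5103, 0.2189, 0.0587]
ee_rot: [[0.992, -0.123, -0.004], [-0.123, -0.992, -0.001], [-0.004, 0.002, -1.0]]
wrist_force: [-13.4, 3.5, 8.8]
gripper_width: 0.458
gripper_force: 30.0
```

Run:
```python
from h import *
s=st(); c=cam('wrist','w7.png')
d=np.array([np.cos(np.radians(-7.3)),np.sin(np.radians(-7.3))]); print('nose',(np.array(s['tcp_pos'][:2])-[.5562,.2139])@d*1000+111)
bartop(c,s['tcp_pos'][2]+.011,(290,20,350,240),(20,110,80),(38,255,255))
```

```text
12.75 [0.5103 0.2189 0.0587] [ 39.9  26.9 -21.9  -0.1 -41.3  43.1] F [-13.4   3.5   8.8] w 0.4583591086351202 29.99210676178336
[[0.9924, -0.1233, -0.004], [-0.1233, -0.9924, -0.0012], [-0.0039, 0.0017, -1.0]]
nose 64.79999370539844
((558.8169555664062, 213.5996551513672), (12.435884475708008, 60.18320846557617), 83.39158630371094) (305, 106, 30, 134)
```

Roller has been lifted (force peaked and fell); about 10 mm to go. Continue gently until the stop pushes back.

Emit:
arm_command:
  deltas:
    - [0, 0, 0, 0.25, 0, 0, 1]
    - [0, 0, 0, 0.5, 0, 0, 1]
    - [0, 0, 0, 0.7, 0, 0, 1]
    - [0, 0, 0, 0.85, 0, 0, 1]
    - [0, 0, 0, 0.95, 0, 0, 1]
    - [0, 0, 0, 0.95, 0, 0, 1]

```text
time_s: 13.3
tcp_pos: [0.5197, 0.2177, 0.0588]
ee_rot: [[0.992, -0.123, -0.004], [-0.123, -0.992, -0.001], [-0.004, 0.002, -1.0]]
wrist_force: [-12.8, 1.9, 8.4]
gripper_width: 0.456
gripper_force: 30.0
```

Emit:
arm_command:
  deltas:
    - [0, 0, 0, 0.12, 0, 0, 1]
    - [0, 0, 0, 0.2, 0, 0, 1]
    - [0, 0, 0, 0.2, 0, 0, 1]

```text
time_s: 13.55
tcp_pos: [0.5198, 0.2177, 0.0587]
ee_rot: [[0.992, -0.124, -0.007], [-0.124, -0.992, -0.002], [-0.007, 0.002, -1.0]]
wrist_force: [-17.8, 5.4, 12.9]
gripper_width: 0.459
gripper_force: 30.0
```

Emit:
arm_command:
  deltas:
    - [0, 0, 0, 0.15, 0, 0, 1]
    - [0, 0, 0, 0.3, 0, 0, 1]
    - [0, 0, 0, 0.3, 0, 0, 1]

```text
time_s: 13.8
tcp_pos: [0.5202, 0.2175, 0.0586]
ee_rot: [[0.992, -0.124, -0.012], [-0.124, -0.992, -0.002], [-0.012, 0.004, -1.0]]
wrist_force: [-25.5, 9.4, 18.4]
gripper_width: 0.461
gripper_force: 30.0
```

Run:
```python
from h import *
c=cam('scene','s8.png'); cv2.imwrite('pics/s8.png',cv2.resize(c['pixels'][165:275,360:450],None,fx=5,fy=5,interpolation=cv2.INTER_CUBIC))
d=np.array([np.cos(np.radians(-7.3)),np.sin(np.radians(-7.3))]); s=st(); print('nose',(np.array(s['tcp_pos'][:2])-[.5562,.2139])@d*1000+111)
```

```text
13.85 [0.5202 0.2175 0.0586] [ 39.   27.8 -20.3  -0.5 -42.6  44.2] F [-26.8   9.7  16.6] w 0.4564460464697937 30.014784559607506
[[0.9922, -0.1241, -0.0118], [-0.1241, -0.9923, -0.0024], [-0.0114, 0.0038, -0.9999]]
nose 74.83538113673302
```

Emit:
arm_command:
  deltas:
    - [0, 0, 0, -0.2, 0, 0, 1]
    - [0, 0, 0, -0.4, 0, 0, 1]
    - [0, 0, 0, -0.4, 0, 0, 0]
    - [0, 0, 0, -0.4, 0, 0, -0.5]
    - [0, 0, 0, -0.4, 0, 0, -0.8]
    - [0, 0, 0, -0.4, 0, 0, -0.8]
    - [0, 0, 0, -0.4, 0, 0, -0.8]
    - [0, 0, 0, -0.4, 0, 0, -0.8]

```text
time_s: 14.52
tcp_pos: [0.5229, 0.2178, 0.0582]
ee_rot: [[0.992, -0.124, 0.0], [-0.124, -0.992, 0.0], [0.0, -0.0, -1.0]]
wrist_force: [-0.4, -0.1, 0.9]
gripper_width: 0.791
gripper_force: 0.0
```

Emit:
arm_command:
  deltas:
    - [0, 0, 0, 0, 0, -0.5, -0.8]
    - [0, 0, 0, 0, 0, -2, -0.8]
    - [0, 0, 0, 0, 0, -4, -0.8]
    - [0, 0, 0, -2, 0, -6, -0.8]
    - [0, 0, 0, -4, 0, -8, -0.8]
    - [0, 0, 0, -6, 0, -10, -0.8]
    - [0, 0, 0, -7, 0, -12, -0.8]
    - [0, 0, 0, -7, 0, -12, -0.8]

```text
time_s: 15.18
tcp_pos: [0.4533, 0.2279, 0.183]
ee_rot: [[0.993, -0.121, 0.007], [-0.121, -0.993, 0.005], [0.006, -0.006, -1.0]]
wrist_force: [-0.0, 0.5, 0.6]
gripper_width: 0.9
gripper_force: 0.0
```

Run:
```python
from h import *
s=st(); c=cam('wrist','w9.png'); t=cam('scene')
d=np.array([np.cos(np.radians(-7.3)),np.sin(np.radians(-7.3))]);n=np.array([-d[1],d[0]])
r=bartop(c,.07,(230,20,410,240),(20,110,80),(38,255,255)); q=np.array(r[0])/1000-[.5562,.2139]; print('stripe mid seat frame',q@d,q@n)
a=cv2.resize(c['pixels'][0:260,200:440],None,fx=1.6,fy=1.6); b=cv2.resize(t['pixels'][165:275,360:450],None,fx=3.8,fy=3.8,interpolation=cv2.INTER_CUBIC)
b=b[:a.shape[0]]; b=np.vstack([b,np.zeros((a.shape[0]-b.shape[0],b.shape[1],3),np.uint8)]) if b.shape[0]<a.shape[0] else b
cv2.imwrite('pics/f.png',np.hstack([a,b]))
```

```text
15.1833 [0.4533 0.2279 0.183 ] [ 45.1  13.5 -21.1   0.1 -54.9  37.9] F [-0.   0.5  0.6] w 0.8997051423057294 0.0
[[0.9926, -0.121, 0.0068], [-0.121, -0.9926, 0.0053], [0.0062, -0.0061, -1.0]]
((538.671142578125, 215.67254638671875), (12.506447792053223, 108.12581634521484), 83.14575958251953) (317, 39, 16, 129)
stripe mid seat frame -0.017612004174567007 -0.0004691184973200605
```

View pics/f.png

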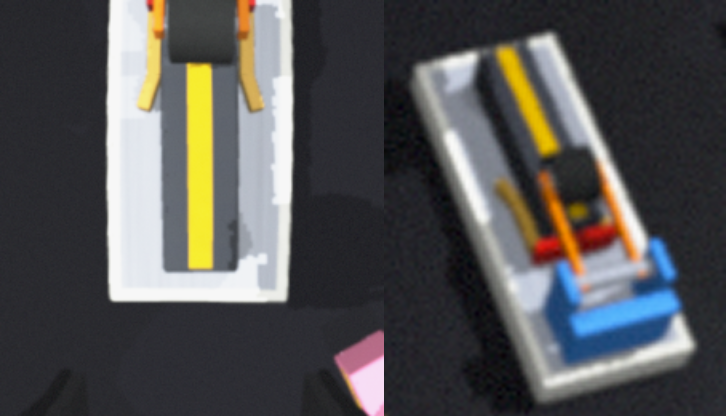

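Bar sits between the guides with the roller on its top face, stripe up, nose against the red stop; the gripper is clear.

```bash
python3 -c "
from h import *
print(finish_job())"
```

```text
the job is handed in; nothing more can be done
None
```

I rolled the bar stripe-up, slid it home against the red stop under the roller, let go and handed the job in at about 15 s; the final picture shows it square between the guides, and the verdict wasn't returned.

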